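Reset the shade of the doorway lamp

TASK

On the sloped lamp console, flip the steel ratchet pawl up off the ribbed thumbwheel and right over, so that it stays laid back by itself. Then roll the thumbwheel back towards the pawl until the pointer of the shade behind the window lines up with the marker, and finally flip the pawl back down so that it rests on the wheel. Leave the other things on the table where they are.

Things in the scene. Friction and masses are not known exactly. Their poses are not given: they have to be found in the camera images.
- console: Grey lamp console fixed to the table, 300 mm wide (y), its top a panel sloping up 30 deg away from the robot. Origin on the table below the panel's centre, z up. Panel frame used below, in console axes, zero at panel: px (up the slope) = (cos30, 0, sin30), py = console y (left), pz (out of the panel) = (-sin30, 0, cos30).
- panel (a point): Centre of the panel's face, 125 mm above the console's origin; axes as the console's. The panel is 180 mm (px) by 300 mm (py).
- lamp_head (a point): Middle of the near lower edge of the white lamp head, a bar 60 x 60 mm, 352 mm long along y, over the panel's rear half on two posts at console y +-160 mm. Edge: console (12, 0, 205) mm; bar reaches from 205 to 265 mm height. So come to wheel and pawl with the tool tilted, gripper leaning back to the robot; square to the panel (30 deg from vertical) is right.
- wheel_axis (a point): Centre of the ribbed thumbwheel: panel frame (0, -25, -36) mm, inside the console; axes as the console's. It turns about px and is 24 mm wide. Drum radius 50 mm, 20 cross ribs 5 mm wide to radius 54, so its exposed top stands 18 mm out of the panel at py -25, in a slot 84 mm long (py) and 30 mm wide with 3 mm high rims.
- wheel (a joint): Turn of the thumbwheel, rad, 0 at the start, range -0.2 to 2.0, growing as the exposed rim rolls to +py, towards the pawl (blocked while the pawl is down; the other way clicks past it). Each rad moves the shade 45 mm to +py. A closed fingertip pressed on its top with 3 to 8 N and moved along py, up to 17 mm either side of the top, rolls it; repeat strokes. It stays where left (0.03 N m).
- pawl_hinge (a point): Hinge of the steel pawl: panel frame (0, 70, 12) mm, axis along px; axes as the console's. The hub (18 mm thick) lies between two bracket cheeks at px -39 and 11 mm that reach 21 mm out of the panel. The thumb bar stands on the hub at px -24, the tooth arm (12 mm wide) at px 0.
- pawl_end (a point): Axis of the 14 mm thick, 24 mm wide cross knob on the end of the pawl's thumb bar (68 mm from the hinge, 20 mm wide in px, 8 mm thick). Pawl down: panel frame (-24, 31, 68) mm, bar leaning 35 deg towards the wheel from square to the panel; the tooth arm runs beside it from the hinge to the rim at (0, 3, 7) mm, below 25 mm over the panel. Axes: px, py, pz when down, turning with it.
- pawl (a joint): Swing of the pawl, rad: 0 with its tooth in a gap of the ribs (up to 0.1 on a rib's top), growing as it swings up and over to +py; stop at 1.2, laid back, bar leaning 34 deg away from the wheel, knob at panel (-24, 108, 69) mm, tooth 72 mm over the panel at py 42. Only its weight holds it: past about 0.75 it falls to that side, below that back on the wheel, damped. A 1 N push along py on the bar moves it.
- pointer (a point): Tip of the shade's pointer behind the clear window: a dark bar 60 mm long with a triangular tongue pointing down the slope. At the start at panel frame (-52, -70, 6) mm, moves along py only; axes: panel frame. Window frame px -78 to -26, py -130 to 46 mm, 12 mm proud. Shade and marker cannot be touched.
- mark (a point): Tip of the marker behind the same window, just below the shade: a short dark triangular tongue pointing up the slope, 30 to 60 mm to the +py side of the pointer's start; it does not move. Axes: panel frame. Lined up, pointer and marker meet tip to tip.
- tray: Cherry wood tray 260 x 200 x 28 mm, fixed, left of the console; origin under its centre.
- coin_box: Loose aluminium coin box with screw lid, 72 mm across, 75 mm high, on the tray; origin at the underside.
- smart_key: Loose white smart key 78 x 42 x 14 mm, on the tray.
- dish: Loose blue glazed bowl, 84 mm across, 35 mm high, on the tray.
- key_cover: Loose red key cover, an open shell 90 x 52 x 19 mm, on the table at the console's near left.
- brush: Loose brush 170 mm long lying on the table at the console's near right.
- mug: Loose white mug 80 mm across, 95 mm high, right of the console.

How it is judged:
By the outcome, as a careful person would: the job done as asked, in the order asked, and still so for the second after the job is handed in, with the robot touching nothing.
It also fails if it takes over 48 s, if anything falls off the work surface, if the arm or the gripper's body presses on something with over 40 N, if the wrist force passes 120 N, or if a joint passes its speed limit or range.

ROBOT

A 7-joint arm with a two-finger parallel gripper is mounted at the origin on the work surface. World frame = base frame: x ahead of the robot, y to its left, z up, the work surface at z = 0. Lengths are in m, angles in rad, forces in N, time in s.
With the tool pointing down it reaches from about 0.425 to 0.95 m from the base axis. Payload 4.7 kg.
Tool frame: the origin (TCP) lies midway between the tips of the shut fingers; the grasp point (between the pads) lies 19 mm behind it; y points along the fingers, x is the direction in which the jaws open and shut, and the axes are right-handed (so a half turn about y gives the same grasp; the last joint's range is limited). The gripper opens to 87 mm and grips with 3 to 60 N. Pads are 19 mm wide; open, the fingers measure 117 mm over their backs; the gripper's body (75 mm by 190 mm) begins 51 mm behind the grasp point.
Start: joints at [-1.19, 0.469, -0.049, 1.532, 0.024, 1.141, -0.082], TCP at [0.269, 0.619, 0.223] pointing down, gripper open.
Joint ranges: [-2.59, 2.59], [-0.33, 1.99], [-1.39, 1.29], [0.1, 2.45], [-1.04, 4.18], [0.21, 1.99], [-2.66, 2.66]. Speed limits (rad/s): [2.57, 2.57, 3.14, 3.14, 3.14, 3.14, 3.14].

INTERFACE

Orientations are given as a unit quaternion [x, y, z, w].
In Python, from cell import manip gives the robot as it stands.
- The arm moves only by the tool drive_tool, never from a script. Its argument "series" is a list of rows, each an object with "delta_pos": the shift along the world's x, y, z in cm, a list of three; "turn": the turn about the world's z in degrees. In form: [{"delta_pos": [x, y, z], "turn": turn}, ...]. A call has 1 to 10 rows; each row is the pose to reach, as a shift and turn from the pose commanded when the call began; what a row does not reach only later rows make up. A row lasts 1/12 s, in which the tool goes at most 41.7 mm and 7.16 degrees, less where a joint would pass 70% of its speed; a pose out of reach is approached as far as the arm can. A call with a gripper value outside its range is refused whole. "jaw" is the opening, from 0 (shut) to 1 (fully open), set as the call begins (left out, the last holds). The fingers move at their own pace and stop on an object; "grip_force" is the grip in N (left out, the last holds). Time passes only in rows, so rows that repeat a pose let the fingers close. It gives the time, the measured TCP pose, the force and the opening at its end, in the units of the state.
- manip.observe(): the state, without advancing time (a new reading comes with each control period).
- manip.camera(name): name is "scene" or "side" or "wrist"; returns (picture, depth): 420x560x3 uint8, red, green, blue; 420x560 float32, m along the optical axis (not along the pixel's ray), 0 where there is no reading.
- manip.camera_model(name): a dict with "camera_matrix" (3x3 intrinsics, pixels), "rvec" (rotation vector, rad) and "tvec" (3), from world to camera coordinates, as OpenCV has them. Camera axes: x right, y down, z forward; pixel columns grow to the right and rows downward; lengths in m; the calibration is good to about 2 mm. A picture is of the moment at which its call begins: read the wrist's pose just before it. camera_model takes no time and is no camera call; for the wrist camera it gives the pose at the moment of the call.
- manip.sign_off(): hands the job in, once; it reports no verdict.
The state is a dict: "time": time; "joint_positions": joint angles; "qvel": joint speeds; "effort": joint torques, N m; "eef_pos": TCP position; "eef_rot": TCP orientation; "force": force on the tool from outside, world axes, zero at the start; "wrist_torque": the same for the moment, N m; "grip_width": finger opening in m.
Only numpy, scipy, OpenCV 4.12 (cv2) and the standard library are available. Lean on these libraries where they do the work, as an engineer would, in place of code of your own. Each camera call takes 0.05 s, during which the arm holds its last target.

## Working session

There is one attempt and no reset: what is moved stays moved. The work goes in short steps, Python scripts to look and compute and a tool call to move; the robot and the scene stay as the last step left them, time stands still between calls to the robot, and variables do not carry over. Pictures are saved under pics/ and viewed, and the job is handed in when it is done.

Besides the shell and the picture viewer there is one more tool, called after "Call:" as name(argument=value, ...), one argument or row to a line, values as JSON. drive_tool: Moves the arm, as the interface text tells. Its arguments: {"type":"object","properties":{"series":{"type":"array","items":{"type":"object","properties":{"delta_pos":{"type":"array","items":{"type":"number"}},"turn":{"type":"number"}}}},"jaw":{"type":"number"},"grip_force":{"type":"number"}},"required":["series"]}

```bash
ls; mkdir -p pics
python3 - <<'E'
from cell import manip
import cv2
o=manip.observe()
for k,v in o.items(): print(k,v)
for n in("scene","side"):
    p,d=manip.camera(n); cv2.imwrite(f"pics/{n}0.png",p[:,:,::-1]); 
    import numpy as np; np.savez(f"pics/{n}0.npz",p=p,d=d)
    print(n,manip.camera_model(n))
print(manip.camera_model("wrist"))
E
```

```text
pics
time 0.0
joint_positions [-1.18990684  0.46941285 -0.04861847  1.53369653  0.02411037  1.14101822
 -0.08229213]
qvel [ 7.02861341e-04 -6.28402072e-04  5.00283676e-05 -1.59104027e-03
 -1.61308353e-03 -3.76671753e-04 -5.47014695e-04]
effort [-7.66888274e-05 -5.07979560e+01 -8.05647369e-02 -2.36144561e+01
 -6.12924295e-02  3.79553740e-02  1.57552277e-04]
eef_pos [0.26866906 0.6185623  0.2215177 ]
eef_rot [ 0.59165925  0.38726635 -0.38838995 -0.59086154]
force [ 0.30627761 -0.14086661 -0.17516852]
wrist_torque [-0.03134934  0.02104291  0.01577461]
grip_width 0.08724548455615756
scene {'camera_matrix': array([[427.89144201,   0.        , 290.25211387],
       [  0.        , 427.89144201, 213.77347548],
       [  0.        ,   0.        ,   1.        ]]), 'rvec': array([ 1.47902771,  2.35705538, -0.65392902]), 'tvec': array([ 0.21175117, -0.33185891,  1.6435213 ])}
side {'camera_matrix': array([[396.20536016,   0.        , 284.40568876],
       [  0.        , 396.20536016, 205.48360707],
       [  0.        ,   0.        ,   1.        ]]), 'rvec': array([ 2.32051666, -0.74690072,  0.30524644]), 'tvec': array([-0.39132986,  0.3258314 ,  1.0258583 ])}
{'camera_matrix': array([[295.40397524,   0.        , 276.74171979],
       [  0.        , 295.40397524, 205.16920132],
       [  0.        ,   0.        ,   1.        ]]), 'rvec': array([-2.40044616, -1.57483152, -0.24379297]), 'tvec': array([-0.67305842, -0.0379908 ,  0.3938925 ])}
```

View pics/scene0.png

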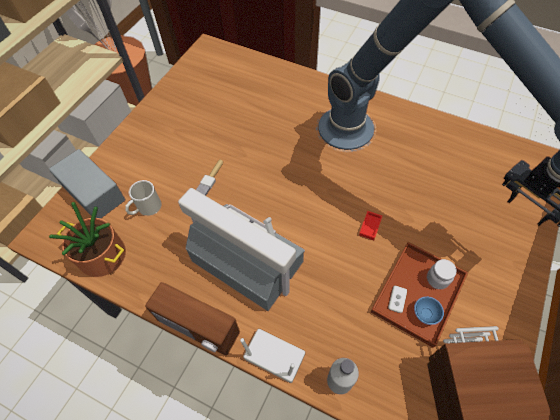

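View pics/side0.png

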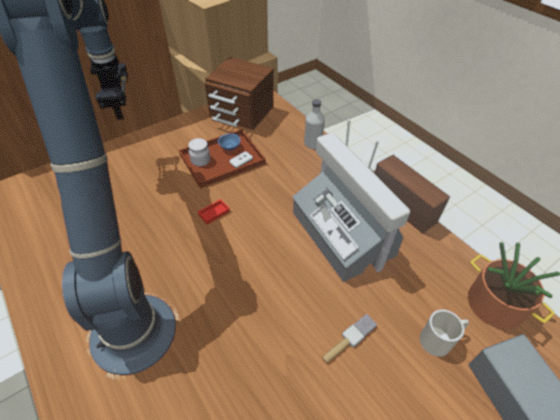

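```bash
cat > h.py <<'E'
import numpy as np,cv2
from cell import manip
def cloud(m,d):
    K=m["camera_matrix"];R=cv2.Rodrigues(m["rvec"])[0];t=m["tvec"]
    v,u=np.mgrid[:d.shape[0],:d.shape[1]]
    P=np.stack([(u-K[0,2])/K[0,0]*d,(v-K[1,2])/K[1,1]*d,d],-1)
    return (P-t)@R
def proj(m,P):
    return cv2.projectPoints(np.asarray(P,float).reshape(-1,3),m["rvec"],m["tvec"],m["camera_matrix"],None)[0].reshape(-1,2)
def ray(m,uv):
    K=m["camera_matrix"];R=cv2.Rodrigues(m["rvec"])[0]
    c=-R.T@m["tvec"]; d=R.T@np.linalg.inv(K)@np.array([uv[0],uv[1],1.]); return c,d
E
python3 - <<'E'
from h import *
for n in("scene","side"):
    z=np.load(f"pics/{n}0.npz"); m=manip.camera_model(n); P=cloud(m,z["d"]); ok=z["d"]>0
    g=z["p"].astype(int); 
    for lo,hi in((.255,.275),):
        M=ok&(P[...,2]>lo)&(P[...,2]<hi)&(P[...,0]>.4)&(P[...,0]<1.0)&(abs(P[...,1])<.45)&(g.min(-1)>130)
        k,lab,st,_=cv2.connectedComponentsWithStats(M.astype(np.uint8))
        i=1+st[1:,4].argmax(); q=P[lab==i]; print(n,st[i],"z",np.median(q[:,2]))
        r=cv2.minAreaRect((q[:,:2]*1000).astype(np.float32)); print(r,cv2.boxPoints(r))
    M=ok&(P[...,2]<.3); x=P[ok&(abs(P[...,2])<.02)]; print("table z",np.median(x[:,2]))
z=np.load("pics/side0.npz")
cv2.imwrite("pics/side0c.png",cv2.resize(z["p"][120:290,270:430,::-1],None,fx=4,fy=3.5,interpolation=cv2.INTER_CUBIC)[:600])
E
```

```text
scene [ 179  188  117   79 2637] z 0.26378613930264166
((674.3408813476562, -70.47789001464844), (350.6783447265625, 59.386573791503906), 82.26830291748047) [[ 621.32837  -240.22827 ]
 [ 680.17505  -248.2178  ]
 [ 727.3534     99.27249 ]
 [ 668.5067    107.262024]]
table z -0.00037745221117983807
side [ 317  133   93   88 2146] z 0.2638012735489662
((671.548095703125, -75.62783813476562), (351.3682556152344, 60.730831146240234), 82.49337768554688) [[ 618.4914   -245.83934 ]
 [ 678.7017   -253.77327 ]
 [ 724.6048     94.583664]
 [ 664.3945    102.51759 ]]
table z -0.00039821331034166064
```

View pics/side0c.png

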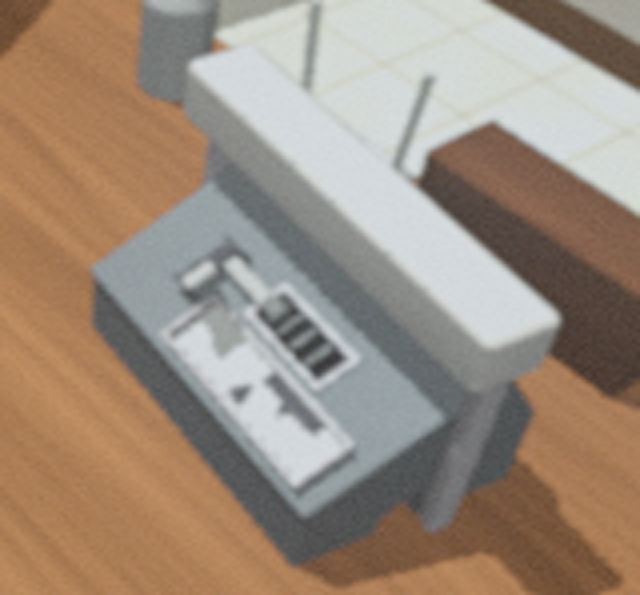

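Run:
```python
from h import *
m=manip.camera_model("wrist");R=cv2.Rodrigues(m["rvec"])[0];c=-R.T@m["tvec"]
o=manip.observe()
from scipy.spatial.transform import Rotation as Ro
T=Ro.from_quat(o["eef_rot"]).as_matrix()
print("cam in tool",T.T@(c-o["eef_pos"]),"fwd tool",T.T@R[2],"right",T.T@R[0]); print("tool axes",T)
print("fwd world",R[2], c)
p,d=manip.camera("wrist"); cv2.imwrite("pics/w0.png",p[:,:,::-1])
```

```text
cam in tool [-0.00089299 -0.16369954  0.0840717 ] fwd tool [-3.06454435e-04  9.52264040e-01 -3.05275456e-01] right [ 9.99999953e-01  2.97019693e-04 -7.73506274e-05]
tool axes [[ 3.98425167e-01 -6.05471329e-04 -9.17200643e-01]
 [ 9.17199114e-01 -1.67839186e-03  3.98425611e-01]
 [-1.78065737e-03 -9.99998408e-01 -1.13375789e-04]]
fwd world [ 0.27930018 -0.12350891 -0.95222737] [0.19138589 0.65156282 0.38527857]
```

View pics/w0.png

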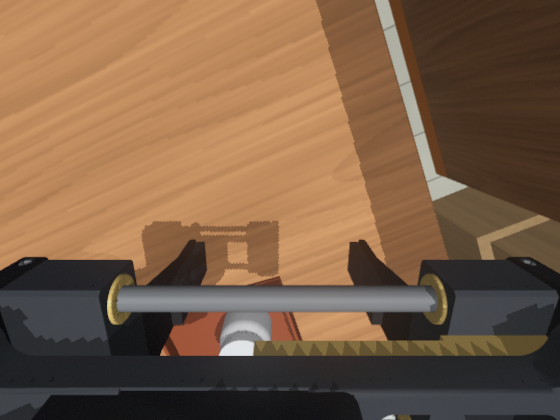

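Call:
drive_tool(
  series=[
    {"delta_pos": [1, -2, 1.5], "turn": 1},
    {"delta_pos": [2.5, -5, 3], "turn": 3},
    {"delta_pos": [4.5, -8.5, 4.5], "turn": 5},
    {"delta_pos": [6, -12, 6], "turn": 7},
    {"delta_pos": [8, -15.5, 7.5], "turn": 9},
    {"delta_pos": [9.5, -19, 9], "turn": 11},
    {"delta_pos": [11.5, -22.5, 10.5], "turn": 13},
    {"delta_pos": [13, -26, 12], "turn": 15},
    {"delta_pos": [15, -29.5, 13], "turn": 15.8},
    {"delta_pos": [17, -33, 13], "turn": 15.8},
  ],
)

```text
time: 0.98
eef_pos: [0.4399, 0.2883, 0.3551]
eef_rot: [-0.532, -0.467, 0.464, 0.532]
force: [0.8, 0.4, 0.2]
grip_width: 0.0868
```

Call:
drive_tool(
  series=[
    {"delta_pos": [2, -3.5, 0], "turn": 0},
    {"delta_pos": [4, -7, 0], "turn": 0},
    {"delta_pos": [5.5, -10.5, 0], "turn": 0},
    {"delta_pos": [7.5, -14, 0], "turn": 0},
    {"delta_pos": [9, -17.5, 0], "turn": 0},
    {"delta_pos": [11, -21, 0], "turn": 0},
    {"delta_pos": [13, -24.5, 0], "turn": 0},
    {"delta_pos": [14.5, -28, 0], "turn": 0},
    {"delta_pos": [16.5, -31.5, 0], "turn": 0},
    {"delta_pos": [18, -35.5, 0], "turn": 0},
  ],
)

```text
time: 1.82
eef_pos: [0.6194, -0.0653, 0.3522]
eef_rot: [-0.532, -0.466, 0.466, 0.532]
force: [1.2, 0.5, -0.6]
grip_width: 0.0873
```

Call:
drive_tool(
  series=[
    {"delta_pos": [0, 0, 0], "turn": 0},
    {"delta_pos": [0, 0, 0], "turn": 0},
    {"delta_pos": [0, 0, 0], "turn": 0},
  ],
)

```text
time: 2.07
eef_pos: [0.6182, -0.0641, 0.352]
eef_rot: [-0.532, -0.465, 0.465, 0.533]
force: [0.7, 1.1, 1.0]
grip_width: 0.087
```

Run:
```python
from h import *
o=manip.observe(); print(o["time"],o["eef_pos"],o["eef_rot"],o["qvel"].max() if hasattr(o["qvel"],'max') else o["qvel"])
m=manip.camera_model("wrist");p,d=manip.camera("wrist"); cv2.imwrite("pics/w1.png",p[:,:,::-1])
np.savez("pics/w1.npz",p=p,d=d,**m)
```

```text
2.0667 [ 0.61822606 -0.06407738  0.35203326] [-0.53183655 -0.46536337  0.46548071  0.53283631] 0.0036723899571405676
```

View pics/w1.png

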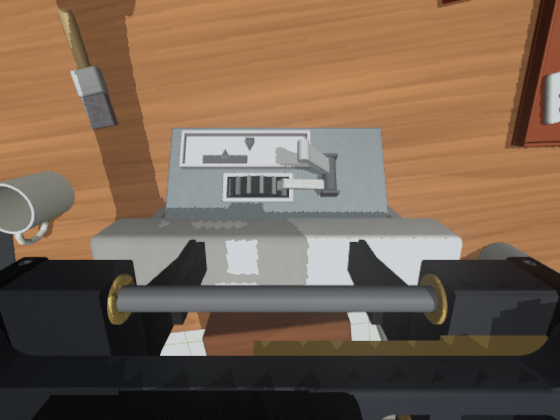

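Run:
```python
import cv2
p=cv2.imread("pics/w1.png")
cv2.imwrite("pics/w1c.png",cv2.resize(p[115:260,150:400],None,fx=3.2,fy=3.2,interpolation=cv2.INTER_CUBIC))
cv2.imwrite("pics/w1d.png",cv2.resize(p[125:175,170:320],None,fx=5.3,fy=5.3,interpolation=cv2.INTER_CUBIC))
```

```text
(no output)
```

View pics/w1c.png

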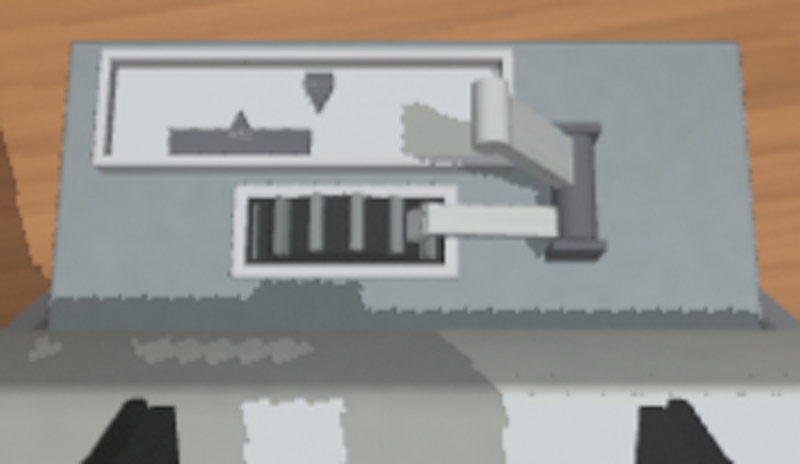

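View pics/w1d.png

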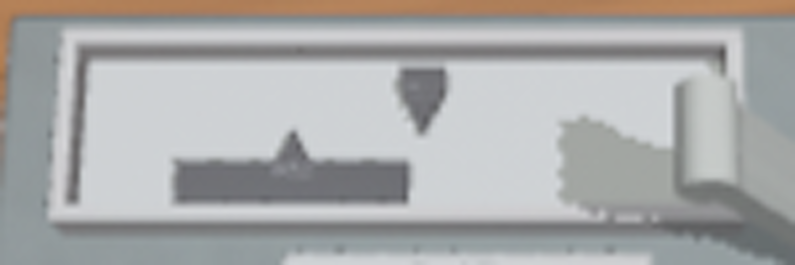

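```bash
cat >> h.py <<'E'
c30,s30=np.cos(np.pi/6),.5
def p2c(q):
    q=np.atleast_2d(q)/1000.; return np.c_[q[:,0]*c30-q[:,2]*s30,q[:,1],.125+q[:,0]*s30+q[:,2]*c30]
def c2w(q,pose):
    x,y,a=pose; q=np.atleast_2d(q); return np.c_[x+q[:,0]*np.cos(a)-q[:,1]*np.sin(a),y+q[:,0]*np.sin(a)+q[:,1]*np.cos(a),q[:,2]]
def p2w(q,pose): return c2w(p2c(q),pose)
E
python3 - <<'E'
from h import *
from scipy.optimize import least_squares
m=np.load("pics/w1.npz")
C=lambda u,v:(( u+.5)/3.2-.5+150,(v+.5)/3.2-.5+115)
pts=[(-90,150,0),(-90,-150,0),(-78,-130,12),(-26,-130,12),(-78,46,12)]
uv=np.array([C(738,42),C(72,42),C(103,50),C(94,166),C(513,50)])
D=lambda u,v:((u+.5)/5.3-.5+170,(v+.5)/5.3-.5+125)
pts.append((-52,-70,6)); uv=np.r_[uv,[D(292,130)]]
f=lambda q:(proj(m,p2w(pts,q))-uv).ravel()
s=least_squares(f,[.631,-.0675,-.1335],x_scale=[.01,.01,.01]); print(s.x,np.degrees(s.x[2])); print(f(s.x).reshape(-1,2).round(2))
P=s.x
print("scene/side lamp bar centre",c2w([[.042,0,.265]],P))
# pointer, mark on plane pz=6
for t in((292,130),(421,134)):
    c,d=ray(m,D(*t)); a=P[2];n=np.array([-s30*np.cos(a),-s30*np.sin(a),c30]); o=p2w([(0,0,6)],P)[0]
    w=c+d*((o-c)@n)/(d@n); ey=np.array([-np.sin(a),np.cos(a),0]); print("py,px",(w-o)@ey*1e3,(w-o)@np.array([c30*np.cos(a),c30*np.sin(a),s30])*1e3)
# depth check knob, wheel top
d=m["d"]; W=cloud(m,d)
for n,q in dict(knob=(-24,31,75),wheel=(0,-25,18),panel=(-40,100,0)).items():
    w=p2w([q],P)[0]; u,v=proj(m,w)[0]; print(n,w,(u,v),W[int(round(v)),int(round(u))])
E
```

```text
[ 0.63348277 -0.06812493 -0.13659978] -7.826590716315064
[[ 0.86 -0.57]
 [-1.11 -1.12]
 [ 0.    0.32]
 [ 0.08 -0.15]
 [-0.52  0.65]
 [ 0.67  0.98]]
scene/side lamp bar centre [[ 0.67509153 -0.0738443   0.265     ]]
py,px -70.98069738738674 -53.43574838407344
py,px -37.33805804452994 -52.413966691000894
knob [ 0.57996253 -0.02947678  0.17795191] (np.float64(303.3440175612361), np.float64(149.42245090390205)) [ 0.57912073 -0.02998405  0.1803609 ]
wheel [ 0.62116222 -0.09166647  0.14058846] (np.float64(256.78160930999513), np.float64(183.9434554881385)) [ 0.6216904  -0.09157594  0.13878778]
panel [0.61278198 0.03566079 0.105     ] (np.float64(347.8747621415546), np.float64(160.1889932494251)) [0.61217245 0.03542374 0.10694946]
```

Call:
drive_tool(
  series=[
    {"delta_pos": [-2.3, -0.5, 0], "turn": -0.1},
    {"delta_pos": [-4.6, -0.6, 0], "turn": -0.1},
    {"delta_pos": [-4.6, -0.6, -3], "turn": -0.1},
    {"delta_pos": [-4.6, -0.6, -6.5], "turn": -0.1},
    {"delta_pos": [-4.6, -0.6, -10], "turn": -0.1},
    {"delta_pos": [-4.6, -0.6, -13], "turn": -0.1},
    {"delta_pos": [-4.6, -0.6, -16], "turn": -0.1},
    {"delta_pos": [-4.6, -0.6, -18.5], "turn": -0.1},
    {"delta_pos": [-4.6, -0.6, -19.7], "turn": -0.1},
    {"delta_pos": [-4.6, -0.6, -19.7], "turn": -0.1},
  ],
  jaw=0,
  grip_force=20,
)

```text
time: 2.95
eef_pos: [0.5704, -0.0686, 0.153]
eef_rot: [-0.531, -0.464, 0.467, 0.534]
force: [-0.7, -0.1, 0.0]
grip_width: 0.0279
```

```bash
cat >> h.py <<'E'
POSE=(0.63348,-0.06812,-0.1366)
def tcpc():
    o=manip.observe(); w=o["eef_pos"]; a=POSE[2]; d=w[:2]-np.array(POSE[:2])
    return o["time"],(d[0]*np.cos(a)+d[1]*np.sin(a))*1e3,(-d[0]*np.sin(a)+d[1]*np.cos(a))*1e3,w[2]*1e3,o["force"],o["grip_width"]
def snap(n,f,crop=None,s=1):
    m=manip.camera_model(n);p,d=manip.camera(n); np.savez(f"pics/{f}.npz",p=p,d=d,**m)
    q=p[:,:,::-1]
    if crop: q=q[crop[0]:crop[1],crop[2]:crop[3]]
    cv2.imwrite(f"pics/{f}.png",cv2.resize(q,None,fx=s,fy=s,interpolation=cv2.INTER_CUBIC))
E
python3 - <<'E'
from h import *
print(tcpc()); snap("side","s1",(110,260,270,430),3.5)
E
```

```text
(2.95, np.float64(-62.38425228719515), np.float64(-9.06741635158558), np.float64(153.04457551521415), array([-0.68503453, -0.08252458,  0.01605688]), 0.02790011329638348)
```

View pics/s1.png

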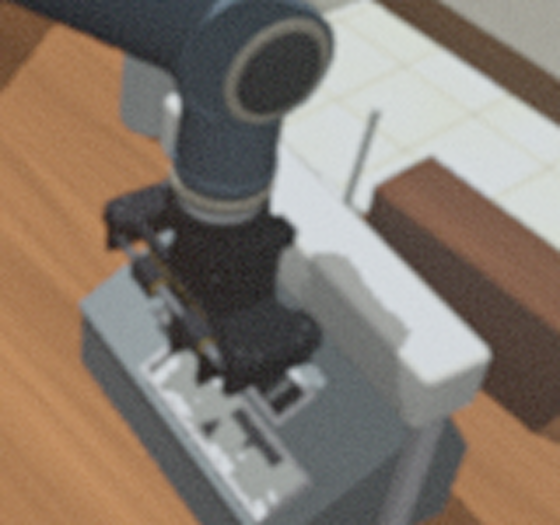

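Call:
drive_tool(
  series=[
    {"delta_pos": [0, 0, 0], "turn": 0},
    {"delta_pos": [0, 0, 0], "turn": 0},
    {"delta_pos": [0, 0, 0], "turn": 0},
    {"delta_pos": [0.1, 1, 0], "turn": 0},
    {"delta_pos": [0.27, 2, 0], "turn": 0},
    {"delta_pos": [0.4, 3, 0], "turn": 0},
    {"delta_pos": [0.55, 4, 0], "turn": 0},
    {"delta_pos": [0.55, 4, 0], "turn": 0},
  ],
)

```text
time: 3.67
eef_pos: [0.5785, -0.0267, 0.1555]
eef_rot: [-0.531, -0.467, 0.466, 0.532]
force: [0.4, -0.1, -0.2]
grip_width: 0.0003
```

Call:
drive_tool(
  series=[
    {"delta_pos": [0.1, 0.8, 0], "turn": 0},
    {"delta_pos": [0.22, 1.6, 0], "turn": 0},
    {"delta_pos": [0.33, 2.4, 0], "turn": 0},
    {"delta_pos": [0.43, 3.2, 0], "turn": 0},
    {"delta_pos": [0.54, 4, 0], "turn": 0},
    {"delta_pos": [0.6, 4.5, 0], "turn": 0},
    {"delta_pos": [0.6, 4.5, 0], "turn": 0},
  ],
)

```text
time: 4.25
eef_pos: [0.5841, 0.0164, 0.1554]
eef_rot: [-0.532, -0.466, 0.465, 0.532]
force: [2.1, 0.0, 0.4]
grip_width: 0.0008
```

Run:
```python
from h import *
print(tcpc()); snap("side","s2",(110,260,270,430),3.5); snap("wrist","w2")
```

```text
(4.25, np.float64(-60.428700203289694), np.float64(76.98396171924995), np.float64(155.44379696958345), array([2.12797486, 0.02141968, 0.40536492]), 0.0007677072024577381)
```

View pics/s2.png

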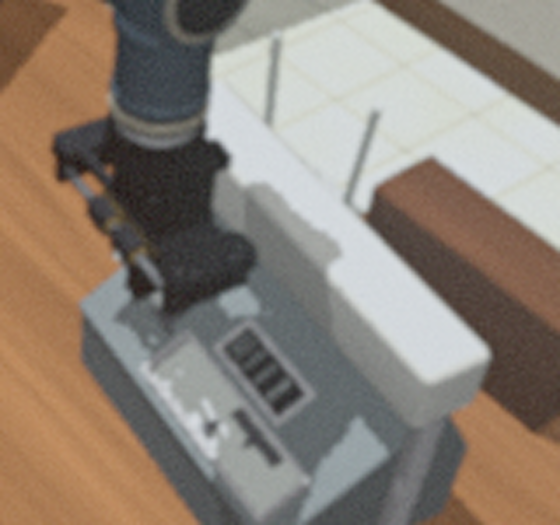

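View pics/w2.png

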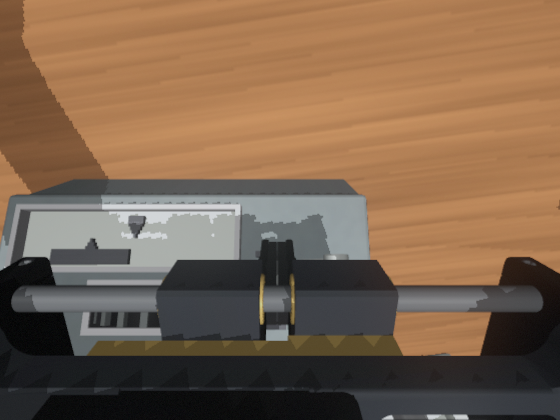

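Call:
drive_tool(
  series=[
    {"delta_pos": [-0.4, -3, 0.5], "turn": 0},
    {"delta_pos": [-0.9, -6.5, 0.5], "turn": 0},
    {"delta_pos": [-1.4, -10, 0.5], "turn": 0},
    {"delta_pos": [-1.6, -11.8, 0.5], "turn": 0},
    {"delta_pos": [-1.6, -11.8, 0.5], "turn": 0},
    {"delta_pos": [-1.6, -11.8, 0.5], "turn": 0},
  ],
)

```text
time: 4.85
eef_pos: [0.5675, -0.1056, 0.1607]
eef_rot: [0.534, 0.464, -0.464, -0.534]
force: [0.1, 0.3, -0.2]
grip_width: 0.0004
```

Run:
```python
from h import *
print(tcpc()); snap("wrist","w3"); snap("side","s3",(110,260,270,430),3.5)
```

```text
(4.85, np.float64(-60.24140328681385), np.float64(-46.12447717540381), np.float64(160.71633784503095), array([ 0.14697448,  0.3272802 , -0.18166858]), 0.00040443514642408626)
```

View pics/w3.png

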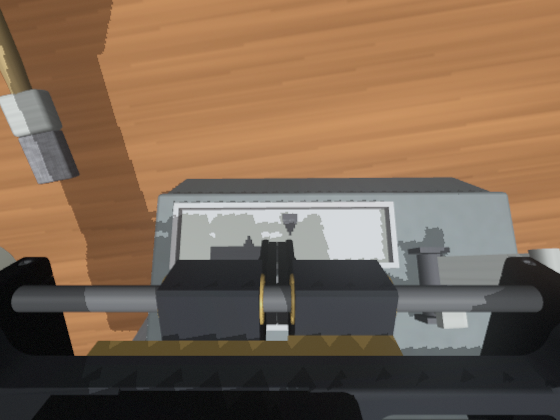

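View pics/s3.png

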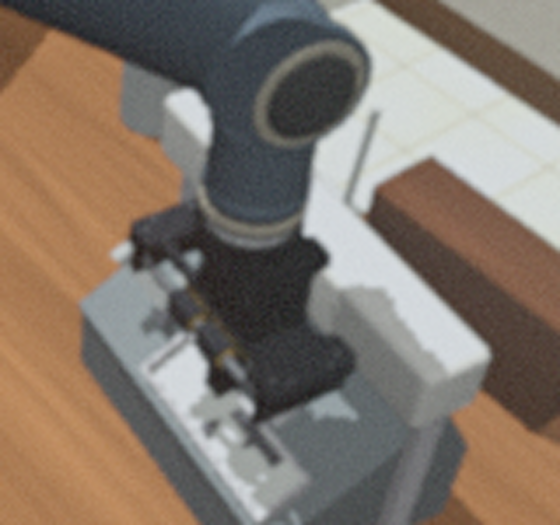

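Call:
drive_tool(
  series=[
    {"delta_pos": [0.7, 0, -0.6], "turn": 0},
    {"delta_pos": [1.4, 0, -1.2], "turn": 0},
    {"delta_pos": [2, 0, -1.6], "turn": 0},
    {"delta_pos": [2.5, 0, -1.6], "turn": 0},
    {"delta_pos": [3, 0, -1.6], "turn": 0},
    {"delta_pos": [3, 0, -1.9], "turn": 0},
    {"delta_pos": [3, 0, -2.2], "turn": 0},
    {"delta_pos": [3, 0, -2.2], "turn": 0},
  ],
)

```text
time: 5.62
eef_pos: [0.5973, -0.1036, 0.1378]
eef_rot: [-0.532, -0.465, 0.465, 0.533]
force: [-0.2, -0.2, 0.5]
grip_width: 0.0005
```

Run:
```python
from h import *
print(tcpc()); snap("wrist","w4")
```

```text
(5.6167, np.float64(-31.00510300509178), np.float64(-40.124503059419574), np.float64(137.80762588130426), array([-0.1535204 , -0.22906756,  0.45868733]), 0.0005350939609906492)
```

View pics/w4.png

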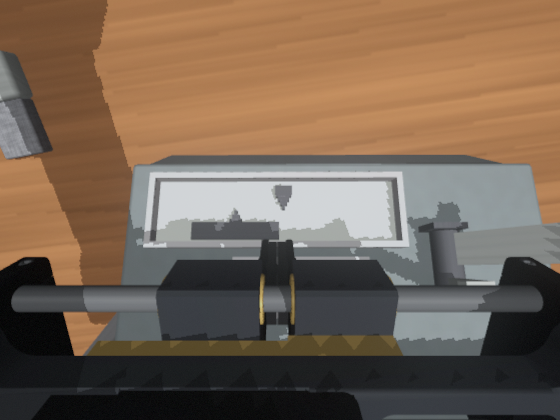

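Call:
drive_tool(
  series=[
    {"delta_pos": [0.2, 0, 0], "turn": 0},
    {"delta_pos": [0.4, -0.05, 0], "turn": 0},
    {"delta_pos": [0.4, -0.05, 0], "turn": 0},
  ],
)

```text
time: 5.92
eef_pos: [0.601, -0.104, 0.1386]
eef_rot: [-0.532, -0.465, 0.465, 0.533]
force: [-3.8, -0.2, 2.7]
grip_width: 0.0001
```

Call:
drive_tool(
  series=[
    {"delta_pos": [0.1, 0, -0.1], "turn": 0},
    {"delta_pos": [0.1, 0, -0.2], "turn": 0},
    {"delta_pos": [0.1, 0, -0.2], "turn": 0},
  ],
)

```text
time: 6.17
eef_pos: [0.6009, -0.104, 0.1366]
eef_rot: [-0.531, -0.464, 0.466, 0.534]
force: [-7.5, 0.4, 3.8]
grip_width: 0.0007
```

Run:
```python
from h import *
print(tcpc())
```

```text
(6.1667, np.float64(-27.417007483980008), np.float64(-40.017566002681505), np.float64(136.62068020985183), array([-7.46174064,  0.42818905,  3.75059104]), 0.0006880760184006745)
```

Call:
drive_tool(
  series=[
    {"delta_pos": [0.07, 0.5, 0], "turn": 0},
    {"delta_pos": [0.14, 1, 0], "turn": 0},
    {"delta_pos": [0.2, 1.5, 0], "turn": 0},
    {"delta_pos": [0.2, 1.5, 0], "turn": 0},
  ],
)

```text
time: 6.5
eef_pos: [0.6027, -0.0897, 0.1359]
eef_rot: [-0.532, -0.463, 0.466, 0.534]
force: [-5.0, -1.4, 0.2]
grip_width: 0.0006
```

Run:
```python
from h import *
print(tcpc()); snap("wrist","w5")
```

```text
(6.5, np.float64(-27.54224445026329), np.float64(-25.60130534420169), np.float64(135.9223333035513), array([-4.96289811, -1.40616995,  0.21137451]), 0.0006398647995825477)
```

View pics/w5.png

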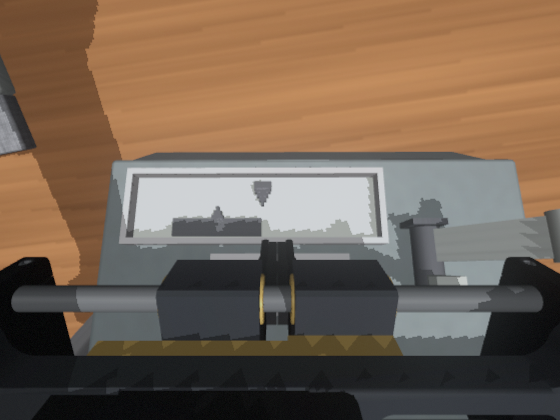

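Call:
drive_tool(
  series=[
    {"delta_pos": [-0.1, 0, 0.2], "turn": 0},
    {"delta_pos": [-0.2, -0.8, 0.3], "turn": 0},
    {"delta_pos": [-0.3, -1.5, 0.3], "turn": 0},
    {"delta_pos": [-0.3, -1.6, 0], "turn": 0},
    {"delta_pos": [-0.3, -1.6, -0.2], "turn": 0},
    {"delta_pos": [-0.3, -1.6, -0.2], "turn": 0},
  ],
)

```text
time: 7.05
eef_pos: [0.6008, -0.1058, 0.1349]
eef_rot: [-0.532, -0.464, 0.465, 0.533]
force: [-5.8, 0.7, 2.9]
grip_width: 0.0006
```

```bash
cat >> h.py <<'E'
def onpanel(m,uv,pz=6):
    c,d=ray(m,uv); a=POSE[2];n=np.array([-s30*np.cos(a),-s30*np.sin(a),c30]); o=p2w([(0,0,pz)],POSE)[0]
    w=c+d*((o-c)@n)/(d@n); return (w-o)@np.array([c30*np.cos(a),c30*np.sin(a),s30])*1e3,(w-o)@np.array([-np.sin(a),np.cos(a),0])*1e3
def rect(f,out):
    # metric view of the window: 4 px/mm, columns py -130..46, rows px -78..-26
    m=np.load(f"pics/{f}.npz"); src=proj(m,p2w([(-78,-130,6),(-78,46,6),(-26,46,6),(-26,-130,6)],POSE)).astype(np.float32)
    H=cv2.getPerspectiveTransform(src,np.float32([(0,0),(704,0),(704,208),(0,208)]))
    q=cv2.warpPerspective(m["p"],H,(704,208),flags=cv2.INTER_CUBIC); cv2.imwrite(f"pics/{out}.png",q[:,:,::-1]); return q
E
python3 - <<'E'
from h import *
print(tcpc()); rect("w4","r4"); rect("w5","r5"); rect("w1","r1")
print(np.load("pics/w5.npz")["tvec"])
q=np.vstack([cv2.imread(f"pics/{r}.png")[:190] for r in("r1","r4","r5")]); cv2.imwrite("pics/rr.png",q)
E
```

```text
(7.05, np.float64(-27.255522076172046), np.float64(-41.76692927132155), np.float64(134.9160749733116), array([-5.82541668,  0.65240924,  2.90394242]), 0.0005596317940845066)
[ 0.00824991 -0.59168156  0.12784832]
```

View pics/rr.png

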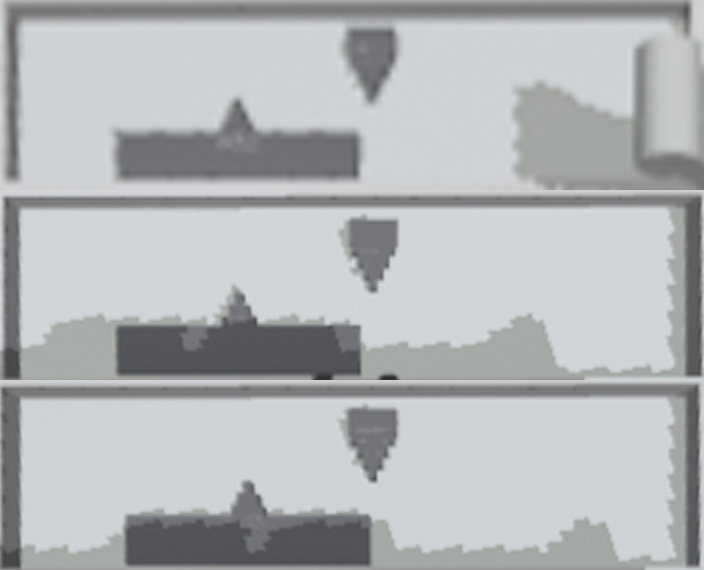

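Call:
drive_tool(
  series=[
    {"delta_pos": [-0.03, 0, -0.2], "turn": 0},
    {"delta_pos": [-0.03, 0, -0.2], "turn": 0},
    {"delta_pos": [0.04, 0.5, -0.2], "turn": 0},
    {"delta_pos": [0.11, 1, -0.2], "turn": 0},
  ],
)

```text
time: 7.38
eef_pos: [0.6016, -0.1002, 0.1345]
eef_rot: [0.535, 0.463, -0.465, -0.533]
force: [-8.1, -3.9, 2.0]
grip_width: 0.0004
```

Run:
```python
from h import *
print(tcpc()); snap("wrist","w6"); rect("w6","r6")
```

```text
(7.3833, np.float64(-27.262435637967346), np.float64(-36.13479653479064), np.float64(134.51226070883015), array([-8.08920132, -3.8857288 ,  1.99330613]), 0.0003723101517206144)
```

View pics/r6.png

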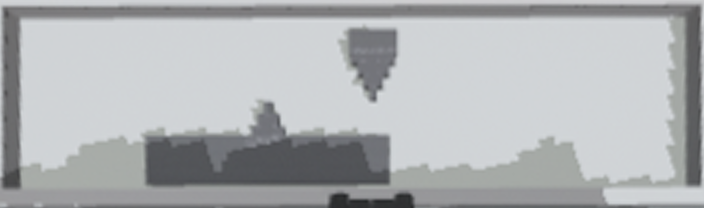

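Call:
drive_tool(
  series=[
    {"delta_pos": [0.07, 0.5, 0], "turn": 0},
    {"delta_pos": [0.14, 1, 0], "turn": 0},
    {"delta_pos": [0.2, 1.5, 0], "turn": 0},
  ],
)

```text
time: 7.68
eef_pos: [0.6035, -0.0831, 0.1348]
eef_rot: [-0.533, -0.463, 0.465, 0.534]
force: [-9.6, -0.8, 15.7]
grip_width: 0.0011
```

Call:
drive_tool(
  series=[
    {"delta_pos": [0.06, 0.4, 0], "turn": 0},
    {"delta_pos": [0.11, 0.8, 0], "turn": 0},
  ],
)

```text
time: 7.85
eef_pos: [0.6052, -0.0725, 0.1345]
eef_rot: [-0.532, -0.465, 0.465, 0.534]
force: [-6.6, 1.8, 9.1]
grip_width: 0.0006
```

Run:
```python
from h import *
print(tcpc()); snap("wrist","w7"); rect("w7","r7")
```

```text
(7.85, np.float64(-27.37839569772526), np.float64(-8.157618618352775), np.float64(134.53061541601355), array([-6.58250421,  1.75887231,  9.05712766]), 0.0005686417820048148)
```

View pics/r7.png

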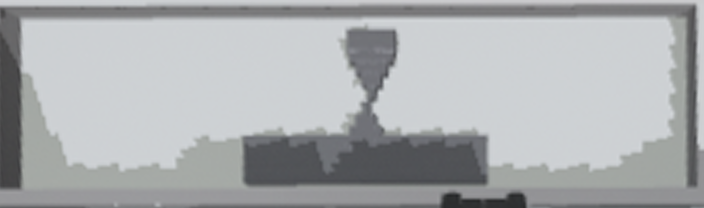

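Call:
drive_tool(
  series=[
    {"delta_pos": [0.015, 0.1, 0], "turn": 0},
    {"delta_pos": [0.015, 0.1, 0], "turn": 0},
  ],
)

```text
time: 8.07
eef_pos: [0.6055, -0.0709, 0.1343]
eef_rot: [-0.532, -0.465, 0.465, 0.533]
force: [-8.6, 2.6, 10.4]
grip_width: 0.0005
```

```bash
cat >> h.py <<'E'
def meas(f):
    q=cv2.cvtColor(rect(f,"tmp"),cv2.COLOR_RGB2GRAY).astype(float)
    def edges(r0,r1,lo,hi):
        s=(q[r0:r1].mean(0)<130); i=np.where(s[lo:hi])[0]+lo; return i.min(),i.max(),(i.min()+i.max())/2
    mk=edges(34,50,300,440); sh=edges(148,165,60,600); print("mark",mk,"shade",sh,"gap mm",(mk[2]-sh[2])/4)
E
python3 - <<'E'
from h import *
print(tcpc()); snap("wrist","w8")
for f in("w1","w4","w5","w6","w7","w8"): meas(f)
rect("w8","r8")
E
```

```text
(8.0667, np.float64(-27.323281154452097), np.float64(-6.559755644585456), np.float64(134.28486578958217), array([-8.64678946,  2.6409953 , 10.42750348]), 0.0005122763642155346)
mark (np.int64(349), np.int64(393), np.float64(371.0)) shade (np.int64(119), np.int64(357), np.float64(238.0)) gap mm 33.25
mark (np.int64(351), np.int64(395), np.float64(373.0)) shade (np.int64(117), np.int64(359), np.float64(238.0)) gap mm 33.75
mark (np.int64(349), np.int64(395), np.float64(372.0)) shade (np.int64(125), np.int64(370), np.float64(247.5)) gap mm 31.125
mark (np.int64(350), np.int64(395), np.float64(372.5)) shade (np.int64(145), np.int64(388), np.float64(266.5)) gap mm 26.5
mark (np.int64(348), np.int64(395), np.float64(371.5)) shade (np.int64(243), np.int64(485), np.float64(364.0)) gap mm 1.875
mark (np.int64(348), np.int64(396), np.float64(372.0)) shade (np.int64(248), np.int64(491), np.float64(369.5)) gap mm 0.625
```

View pics/r8.png

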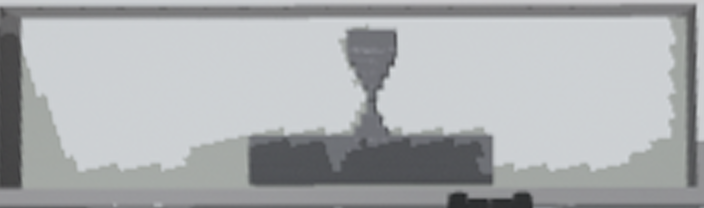

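Call:
drive_tool(
  series=[
    {"delta_pos": [0.005, 0.05, 0], "turn": 0},
    {"delta_pos": [0.005, 0.05, 0], "turn": 0},
  ],
)

```text
time: 8.28
eef_pos: [0.6055, -0.0709, 0.1343]
eef_rot: [-0.532, -0.465, 0.465, 0.534]
force: [-7.5, 1.5, 9.8]
grip_width: 0.0005
```

Call:
drive_tool(
  series=[
    {"delta_pos": [-0.2, 0, 0.4], "turn": 0},
    {"delta_pos": [-0.8, 0, 0.8], "turn": 0},
    {"delta_pos": [-1.8, 0, 1.2], "turn": 0},
    {"delta_pos": [-3, 0, 2], "turn": 0},
    {"delta_pos": [-3.3, 0, 2.7], "turn": 0},
    {"delta_pos": [-3.3, 0, 2.7], "turn": 0},
  ],
)

```text
time: 8.78
eef_pos: [0.5734, -0.0712, 0.1614]
eef_rot: [0.534, 0.466, -0.464, -0.532]
force: [0.0, -0.5, 0.4]
grip_width: 0.0003
```

Run:
```python
from h import *
print(tcpc()); snap("wrist","w9"); meas("w9"); rect("w9","r9")
```

```text
(8.7833, np.float64(-59.06073098259296), np.float64(-11.214587296981064), np.float64(161.40802169726228), array([ 0.01208535, -0.52820873,  0.39591882]), 0.00030786097657504)
mark (np.int64(348), np.int64(395), np.float64(371.5)) shade (np.int64(250), np.int64(524), np.float64(387.0)) gap mm -3.875
```

View pics/w9.png

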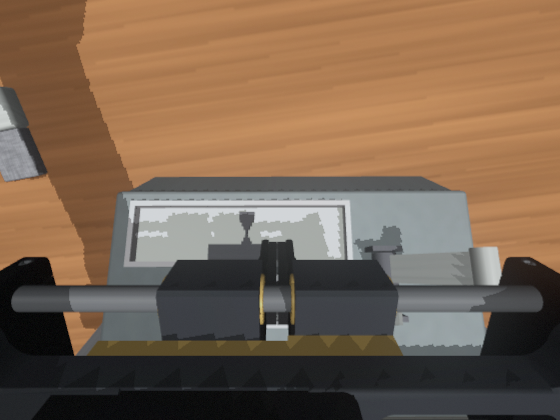

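View pics/r9.png

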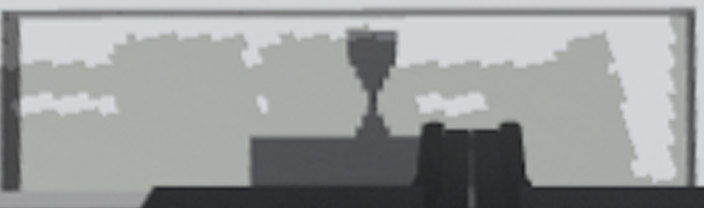

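Call:
drive_tool(
  series=[
    {"delta_pos": [0, 0, 3], "turn": 0},
    {"delta_pos": [0, 0.3, 5.5], "turn": 0},
    {"delta_pos": [0.4, 3.5, 5.5], "turn": 0},
    {"delta_pos": [0.9, 7, 5.5], "turn": 0},
    {"delta_pos": [1.4, 10.5, 5.5], "turn": 0},
    {"delta_pos": [1.9, 14, 5.5], "turn": 0},
    {"delta_pos": [2.1, 15.5, 5], "turn": 0},
    {"delta_pos": [2.1, 15.5, 2], "turn": 0},
    {"delta_pos": [2.1, 15.5, -0.5], "turn": 0},
    {"delta_pos": [2.1, 15.5, -0.5], "turn": 0},
  ],
)

```text
time: 9.67
eef_pos: [0.591, 0.084, 0.1493]
eef_rot: [-0.531, -0.462, 0.468, 0.534]
force: [-0.6, -0.3, 0.1]
grip_width: 0.0001
```

Run:
```python
from h import *
print(tcpc()); snap("wrist","w10"); snap("side","s10",(110,260,270,430),3.5)
```

```text
(9.6667, np.float64(-62.82511462109397), np.float64(144.9287633214307), np.float64(149.30251123853787), array([-0.57539836, -0.348411  ,  0.05119373]), 9.176184256597114e-05)
```

View pics/w10.png

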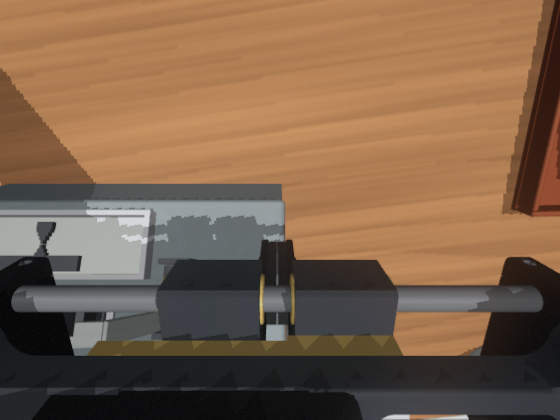

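View pics/s10.png

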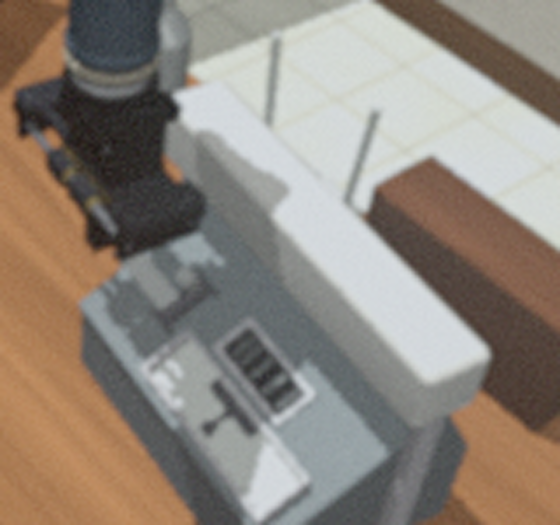

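Call:
drive_tool(
  series=[
    {"delta_pos": [-0.14, -1, 0], "turn": 0},
    {"delta_pos": [-0.27, -2, 0], "turn": 0},
    {"delta_pos": [-0.4, -2.8, 0], "turn": 0},
    {"delta_pos": [-0.5, -3.4, 0], "turn": 0},
    {"delta_pos": [-0.55, -4, 0], "turn": 0},
    {"delta_pos": [-0.6, -4.5, 0], "turn": 0},
    {"delta_pos": [-0.65, -4.8, 0], "turn": 0},
    {"delta_pos": [-0.65, -4.8, 0], "turn": 0},
    {"delta_pos": [-0.65, -4.8, 0], "turn": 0},
  ],
)

```text
time: 10.52
eef_pos: [0.5878, 0.0362, 0.1545]
eef_rot: [-0.533, -0.465, 0.465, 0.533]
force: [0.0, -0.1, 1.3]
grip_width: 0.0004
```

Run:
```python
from h import *
print(tcpc()); snap("wrist","w11"); snap("side","s11",(110,260,270,430),3.5)
```

```text
(10.5167, np.float64(-59.481989774697006), np.float64(97.15212142497347), np.float64(154.50948434593215), array([ 0.01671939, -0.10573478,  1.34434971]), 0.00035059566913738774)
```

View pics/w11.png

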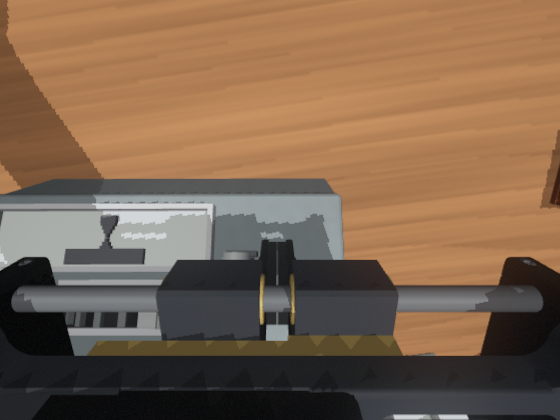

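View pics/s11.png

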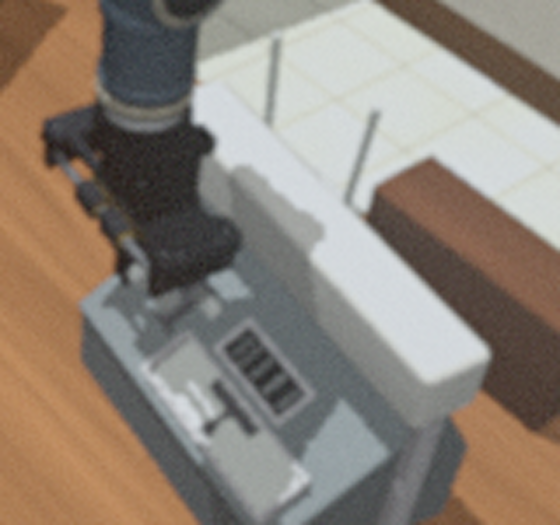

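Call:
drive_tool(
  series=[
    {"delta_pos": [-0.05, -0.4, 0], "turn": 0},
    {"delta_pos": [-0.1, -0.8, 0], "turn": 0},
    {"delta_pos": [-0.16, -1.2, 0], "turn": 0},
    {"delta_pos": [-0.22, -1.6, 0], "turn": 0},
    {"delta_pos": [-0.27, -2, 0], "turn": 0},
    {"delta_pos": [-0.3, -2.3, 0], "turn": 0},
    {"delta_pos": [-0.3, -2.3, 0], "turn": 0},
    {"delta_pos": [-0.3, -2.3, 0], "turn": 0},
  ],
)

```text
time: 11.28
eef_pos: [0.5848, 0.013, 0.1546]
eef_rot: [-0.533, -0.465, 0.465, 0.533]
force: [0.0, -0.4, 0.6]
grip_width: 0.001
```

Run:
```python
from h import *
print(tcpc()); snap("wrist","w12"); rect("w12","r12")
```

```text
(11.2833, np.float64(-59.26493239402931), np.float64(73.75246232288715), np.float64(154.58603915452153), array([ 0.0107089 , -0.40018224,  0.62012159]), 0.0009509915771758271)
```

View pics/w12.png

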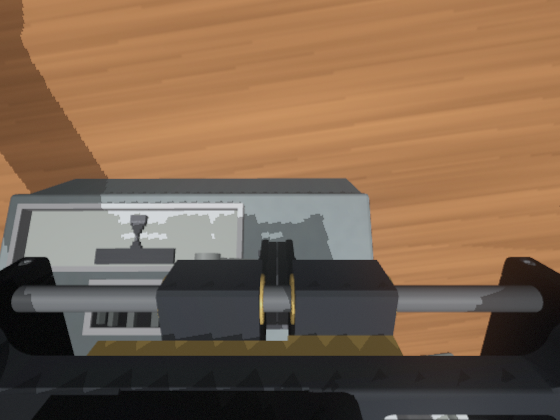

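Call:
drive_tool(
  series=[
    {"delta_pos": [0, 0.2, 2], "turn": 0},
    {"delta_pos": [0, 0.2, 6], "turn": 0},
    {"delta_pos": [0, 0.2, 10], "turn": 0},
    {"delta_pos": [0, 0.2, 14], "turn": 0},
    {"delta_pos": [0, 0, 18], "turn": 0},
    {"delta_pos": [0.5, -2, 20], "turn": 0},
    {"delta_pos": [2, -5, 20], "turn": 0},
    {"delta_pos": [3.5, -7.5, 20], "turn": 0},
    {"delta_pos": [3.5, -7.5, 20], "turn": 0},
    {"delta_pos": [3.5, -7.5, 20], "turn": 0},
  ],
)

```text
time: 12.17
eef_pos: [0.6199, -0.0632, 0.3542]
eef_rot: [-0.533, -0.464, 0.464, 0.534]
force: [-0.7, 0.2, -0.1]
grip_width: 0.0004
```

Run:
```python
from h import *
print(tcpc()); snap("wrist","w13",(115,260,150,400),3.2); meas("w13"); rect("w13","r13"); snap("side","s13")
```

```text
(12.1667, np.float64(-14.08605735968467), np.float64(3.0142120682737574), np.float64(354.1763168047326), array([-0.72725427,  0.2351655 , -0.10429073]), 0.0003721730462485168)
mark (np.int64(349), np.int64(394), np.float64(371.5)) shade (np.int64(253), np.int64(490), np.float64(371.5)) gap mm 0.0
```

View pics/w13.png

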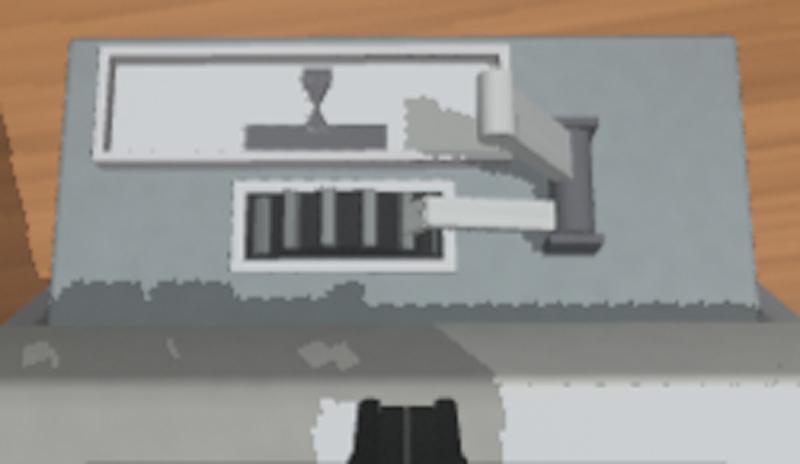

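View pics/r13.png

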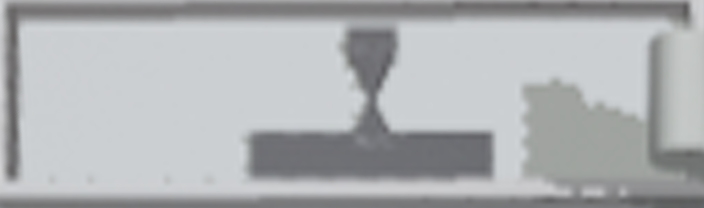

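View pics/s13.png

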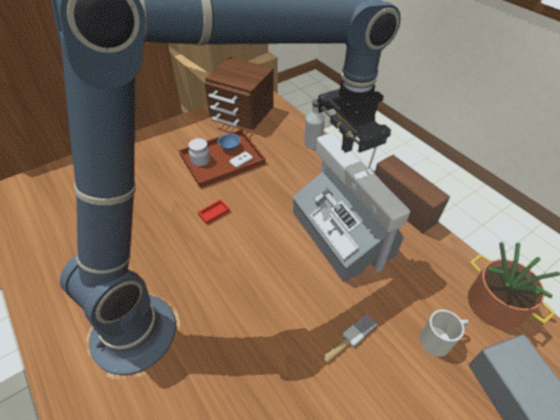

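Call:
drive_tool(
  series=[
    {"delta_pos": [0, 0, 0], "turn": 0},
    {"delta_pos": [0, 0, 0], "turn": 0},
    {"delta_pos": [0, 0, 0], "turn": 0},
    {"delta_pos": [0, 0, 0], "turn": 0},
    {"delta_pos": [0, 0, 0], "turn": 0},
    {"delta_pos": [0, 0, 0], "turn": 0},
  ],
)

```text
time: 12.77
eef_pos: [0.6198, -0.0615, 0.3546]
eef_rot: [-0.533, -0.465, 0.465, 0.533]
force: [-0.2, -0.8, -0.2]
grip_width: 0.0005
```

Run:
```python
from h import *
snap("wrist","w14",(115,260,150,400),3.2); meas("w14")
a=np.load("pics/w13.npz")["p"].astype(int);b=np.load("pics/w14.npz")["p"].astype(int)
print("pawl region diff",abs(a-b)[125:200,280:345].max(-1).mean())
m=np.load("pics/w14.npz");W=cloud(m,m["d"]);a=POSE[2]
# knob centre from depth: panel-frame points with px -36..-12, pz>58
d=W-p2w([(0,0,0)],POSE)[0]; px=d@np.array([c30*np.cos(a),c30*np.sin(a),s30])*1e3;py=d@np.array([-np.sin(a),np.cos(a),0])*1e3;pz=d@np.array([-s30*np.cos(a),-s30*np.sin(a),c30])*1e3
M=(m["d"]>0)&(px>-37)&(px<-12)&(pz>66)&(pz<90)&(py>10)&(py<120); print("knob py",py[M].min(),py[M].max(),"pz top",pz[M].max())
M=(m["d"]>0)&(abs(px)<5)&(py>0)&(py<45)&(pz>3)&(pz<80)
for lo in(0,10,20,30,40): s=M&(py>=lo)&(py<lo+5); print(lo,np.median(pz[s]) if s.any() else None)
```

```text
mark (np.int64(349), np.int64(393), np.float64(371.0)) shade (np.int64(253), np.int64(489), np.float64(371.0)) gap mm 0.0
pawl region diff 6.991179487179487
knob py 26.71581358354845 42.58616256469105 pz top 80.61985177478286
0 16.54488528325546
10 25.423050025411754
20 23.688392154344246
30 22.548752912390437
40 20.99918659389205
```

```bash
python3 -c "
from cell import manip
print(manip.sign_off())"
```

```text
the job is handed in; nothing more can be done
None
```

I did the job in the order asked and handed it in, using about 13 s of the 48 s.

- **Pawl up:** I pushed it over with the closed fingers. It stayed laid back by itself while I rolled the wheel.
- **Wheel:** I rolled it towards the pawl until the pointer met the marker. The first stroke slipped and only the second, with more pressure, carried the wheel without slip.
- **Pawl down:** I pushed it past its tipping point and let it fall onto the wheel.

**Last checks, with the arm raised clear:**
- The pointer and marker are tip to tip. The measured gap is 0.0 mm in two pictures 0.6 s apart, and the measurement is good to about 0.3 mm.
- The pawl rests on the wheel with its knob at about py 35 mm. That is roughly 0.06 rad up, so its tooth is most likely on top of a rib rather than in a gap.
- The loose things looked unmoved in the side camera picture; I did not measure them.

**Differences from the plan:**
- The moves could not tilt the tool, so I worked with it vertical and pressed only on the wheel's near edge.
- The gripper body leaned lightly on the lamp head while rolling. The total force was up to about 10 N sideways and 16 N upwards, against the 40 N limit. The 16 N includes the press on the wheel, so that press may briefly have passed the suggested 8 N.

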